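# Load a sample cartridge in the cell counter and lock its push-push lift

### The arm

A 7-joint arm with a two-finger parallel gripper is mounted at the origin on the work surface. World frame = base frame: x ahead of the robot, y to its left, z up, the work surface at z = 0. Lengths are in m, angles in rad, forces in N, time in s.
With the tool pointing down it reaches from about 0.425 to 0.825 m from the base axis. Payload 3.6 kg.
Tool frame: the origin (TCP) lies midway between the tips of the shut fingers; the grasp point (between the pads) lies 19 mm behind it (manip.pinch_z is the distance from the TCP to the grasp point, in m); x points along the fingers, z is the direction in which the jaws open and shut, and the axes are right-handed (so a half turn about x gives the same grasp; the last joint's range is limited). The gripper opens to 85 mm and grips with 20 to 120 N. Pads are 22 mm wide; open, the fingers measure 114 mm over their backs; the gripper's body (76 mm by 85 mm) begins 54 mm behind the grasp point. The pads swing forward as they close: fully open they stand 13 mm farther back than shut.
Start: joints at [1.22, 0.615, -0.013, 1.423, 0.008, 1.103, -0.04], TCP at [0.207, -0.616, 0.231] pointing down, gripper open.
Joint ranges: [-3.12, 3.12], [-0.3, 2.06], [-1.34, 1.32], [0.26, 2.42], [-1.36, 4.5], [0.01, 1.98], [-2.84, 2.84]. Speed limits (rad/s): [2.79, 2.79, 3.14, 3.14, 3.14, 3.14, 3.14].

### API

Orientations are given as a 3x3 rotation matrix whose columns are the frame's x, y, z axes.
In Python, from cell import manip gives the robot as it stands. The module is installed in compiled form; this text tells all that it offers.
- The arm moves only by the shell command python3 -m inch 'ROWS' [OPENING] [FORCE]. ROWS is JSON, a list of rows, each an object with "translation": the shift along the tool's x, y, z in mm, a list of three; "spin": the turn about the tool's x in degrees. A call has 1 to 8 rows; each row shifts and turns the pose as measured when the row begins, along the tool's axes as they then stand; what a row does not reach is not made up. A row lasts 1/10 s, in which the tool goes at most 50 mm and 8.59 degrees, less where a joint would pass 70% of its speed; a pose out of reach is approached as far as the arm can. A call with a gripper value outside its range is refused whole. OPENING is the closure in counts, from 0 (fully open) to 255 (shut), set as the call begins (- or left out, the last holds). The fingers move at their own pace and stop on an object; FORCE is the grip in N (left out, the last holds). Time passes only in rows, so rows that do not move let the fingers close. It gives the time, the measured TCP pose, the force and the opening at its end, in the units of the state.
- manip.get_state(): the state, without advancing time (a new reading comes with each control period).
- manip.capture(name): name is "side" or "top" or "wrist"; returns the picture (384x512x3 uint8, red, green, blue); there is no depth.
- manip.get_calibration(name): a dict with "camera_matrix" (3x3 intrinsics, pixels), "position" and "orientation" of the camera in the world; the wrist camera has in their place "hand_eye" (4x4, takes a point from camera to tool coordinates, whose origin is the TCP and whose axes are the tool frame's). Camera axes: x right, y up, looking along -z (the intrinsics and any distortion apply to the point x, -y, -z); pixel columns grow to the right and rows downward; lengths in m; the calibration is good to about 2 mm. A picture is of the moment at which its call begins: read the wrist's pose just before it. get_calibration takes no time and is no camera call.
- manip.finish_job(): hands the job in, once; it reports no verdict.
Trained networks look in the newest picture that a camera, given by its name, has taken for a name from the list of things; names that differ only in an ending like _2 or _b are one class to them, and where a whole thing is asked for, a point or a joint stands for the part that bears it (a point fixed in the world has none). Each returns a list of dicts, best first, with "score" (0 to 1); they miss things now and then, are a little off and sometimes report something else, mostly with a low value. They report only what shows in the picture. A call takes as long as a camera call. They do not tell look-alikes from the thing itself.
- manip.look_for(camera, label): "box" ([left, top, width, height] in pixels, round what is visible of it).
- manip.masks_of(camera, label): "pixels" (384x512 bool, what is visible of it) and "box" ([left, top, width, height] in pixels, round what is visible of it).
The state is a dict: "clock": time; "joints": joint angles; "qd": joint speeds; "tau": joint torques, N m; "tcp_pos": TCP position; "eef_rot": TCP orientation; "contact_force": force on the tool from outside, world axes, zero at the start; "torque": the same for the moment, N m; "gripper_width": opening from 0.0 (shut) to 1.0 (fully open).
Only numpy, scipy, OpenCV 4.12 (cv2) and the standard library are available. Lean on these libraries where they do the work, as an engineer would, in place of code of your own. Each camera call takes 0.05 s, during which the arm holds its last target. There are 200 camera calls.

### The job

Press the cell counter's lift gently until its catch lets go and it rises, then stand the blue cartridge upright and fully home in the lift's nest, and press the lift down again until it stays locked down. The catch needs a firm but gentle push (never more than 25 N). Leave the yellow cartridge, the bottle and the cup where they are.

Things in the scene. Friction and masses are not known exactly. Their poses are not given: they have to be found in the camera images.
- reader: Cell counter: white box fixed to the bench, 150 (x) by 190 (y) by 105 mm high; the lift stands in a 68 by 134 mm opening in its top; dark display on the +x rim. Origin: centre of its underside. The lift (grey deck, 62 by 128 mm) slides straight up and down on a spring (4 N at the top, 9 N at the bottom) and a push-push catch. It starts locked and empty. Every full press changes its state.
- lift (a joint): How far the lift is down (m). 0: fully up, deck top 127 mm above the bench. Locked: 0.019 to 0.023 by unit, deck about flush with the box. The catch changes over only just before a firm stop 10 to 23 mm below the locked height, different each time, so feel for it slowly: 11 to 16 N will do, over 25 N does damage. A short press changes nothing. Let up, it then rises to 0 or settles locked.
- pad (a point): Round red press pad on the lift, 28 mm across, 28 mm above the deck, 73 mm from the nest's centre towards the box's -y: the place to press with closed fingers. This point: centre of the pad's top; axes as the cell counter's. It moves with the lift.
- nest (a point): The lift's nest: rectangular socket of black walls, inside 54 (x) by 34 (y) mm, walls 10 mm high, 3 mm thick, with a flared mouth up to 13 mm high. This point: centre of the nest's floor (the deck's top); axes as the cell counter's, x along the nest's long side. It moves with the lift.
- blue_cart: Blue sample cartridge, loose, standing on the bench, 60 to 110 g: white foot block 50 (x) by 30 (y) by 28 mm high with a blue band, on it a blue grip rib 36 (x) by 14 (y) mm, from 28 to 54 mm above the underside. Origin: centre of its underside; z up. It fits the nest with its x along the nest's x, either way round.
- yellow_cart: Yellow sample cartridge of the same size and shape, loose on the bench. Leave it alone.
- bottle: Reagent bottle with a blue cap, 68 mm across, 140 mm high, loose, standing on the bench. Origin: centre of its underside. Leave it alone.
- cup: White plastic cup, 72 mm across, 60 mm high, loose, standing on the bench. Origin: centre of its underside. Leave it alone.
Things that resemble listed ones, but are neither listed nor needed, are in the scene too. What is shaped like the blue_cart but brown or green is not meant. Of the things shaped like the reader, the white one is meant.

How it is judged:
On the way, in this order (a step that is already met when the one before it is completed fails the run):
1. the lift is released: it has risen to the top (value of joint lift below 0.004 m), for 0.2 s.
2. the blue cartridge stands fully home in the nest, let go (z of blue_cart in the frame of nest below 0.003 m and horizontal distance between blue_cart and nest below 0.006 m and angle between blue_cart's own z axis and vertical below 0.08 rad and contact force between the fingers and blue_cart below 0.5 N), for 0.2 s.
At the end, for the whole second after the job is handed in: The lift is locked down (17 to 25 mm below its top position) and at rest, with the blue cartridge standing upright (within 0.08 rad) in the nest, its underside within 3 mm of the nest's floor and within 6 mm of its centre (value of joint lift between 0.017 and 0.025 m and velocity of joint lift between -0.01 and 0.01 m/s and z of blue_cart in the frame of nest below 0.003 m and horizontal distance between blue_cart and nest below 0.006 m and angle between blue_cart's own z axis and vertical below 0.08 rad and linear speed of blue_cart below 0.02 m/s); the robot touches nothing.
It fails at once if the lift is pressed with more than 25 N (contact force between any of the arm, the fingers, blue_cart and lift above 25 N).
It fails at once if the yellow cartridge, the bottle or the cup is moved more than 20 mm (distance of any of yellow_cart, bottle, cup from where it was at the start of the episode above 0.02 m).
It also fails if it takes over 67 s, if anything falls off the work surface, if the arm or the gripper's body presses on something with over 40 N, if the wrist force passes 120 N, or if a joint passes its speed limit or range.

## Working session

There is one attempt and no reset: what is moved stays moved. The work goes in short steps, Python scripts to look and compute and a shell command to move; the robot and the scene stay as the last step left them, time stands still between calls to the robot, and variables do not carry over. Pictures are saved under pics/ and viewed, about 8 in all and at most 12, crops included, and the job is handed in when it is done.

```bash
mkdir -p pics; cat > h.py <<'E'
from cell import manip
import numpy as np, cv2
def cal(n):
    c=manip.get_calibration(n); K=np.array(c["camera_matrix"])
    if "hand_eye" in c:
        s=manip.get_state(); H=np.array(c["hand_eye"]); R=np.array(s["eef_rot"])
        return K,R@H[:3,3]+np.array(s["tcp_pos"]),R@H[:3,:3],c
    return K,np.array(c["position"]),np.array(c["orientation"]).reshape(3,3),c
def ray(c,u,v,z):
    K,p,R,_=c; d=R@(np.diag([1,-1,-1])@np.linalg.inv(K)@np.array([u,v,1.])); return p+d*(z-p[2])/d[2]
def proj(c,P):
    K,p,R,_=c; q=np.diag([1,-1,-1])@R.T@(np.array(P)-p); q=K@q; return q[:2]/q[2]
def save(n,im): cv2.imwrite("pics/"+n,im[:,:,::-1])
E
python3 - <<'E'
from h import *
np.set_printoptions(precision=4,suppress=True)
s=manip.get_state(); print(s)
for n in ("side","top"):
    c=cal(n); print(n,c[3]); im=manip.capture(n); save(n+"0.png",im)
    for l in ("reader","blue_cart","pad","nest","bottle","cup"):
        print(l,[(np.round(d["box"]),round(d["score"],2)) for d in manip.look_for(n,l)])
a=cv2.imread("pics/side0.png");b=cv2.imread("pics/top0.png")
print(cal("wrist")[3])
E
```

```text
{'clock': 0.0, 'joints': array([ 1.2195,  0.6159, -0.0126,  1.4249,  0.0081,  1.1034, -0.0404]), 'qd': array([ 0.0007, -0.0019, -0.0005,  0.0003, -0.0003, -0.0009, -0.0012]), 'tau': array([  0.0005, -46.9217,   0.2597, -17.1036,   0.01  ,   0.0096,
         0.    ]), 'tcp_pos': array([ 0.2072, -0.6153,  0.2301]), 'eef_rot': array([[-0.0008,  0.9477,  0.3192],
       [ 0.0025,  0.3192, -0.9477],
       [-1.    , -0.    , -0.0026]]), 'contact_force': array([ 0.7766,  0.643 , -1.1976]), 'torque': array([-0.0475,  0.0176, -0.04  ]), 'gripper_width': 0.9967551523990873}
side {'camera_matrix': array([[418.1355,   0.    , 257.7163],
       [  0.    , 418.1355, 188.3422],
       [  0.    ,   0.    ,   1.    ]]), 'position': array([ 0.6842, -0.7279,  0.6843]), 'orientation': array([[ 0.9894, -0.1055,  0.0996],
       [ 0.1446,  0.6621, -0.7353],
       [ 0.0116,  0.742 ,  0.6703]])}
reader [(array([307., 106.,  74.,  90.]), 0.85), (array([212., 100.,  71.,  81.]), 0.68)]
blue_cart [(array([141., 247.,  22.,  36.]), 0.94), (array([157., 308.,  32.,  43.]), 0.81), (array([178., 266.,  29.,  36.
[... 758 characters left out ...]
9.,  22.]), 0.79), (array([374., 227.,  17.,  20.]), 0.75), (array([323., 254.,  20.,  21.]), 0.61)]
pad [(array([159.,  93.,  48.,  27.]), 0.97), (array([150., 188.,  54.,  28.]), 0.78)]
nest [(array([160.,  92.,  50.,  30.]), 0.95), (array([145., 187.,  57.,  27.]), 0.6)]
bottle [(array([276., 116.,  26.,  36.]), 0.92)]
cup [(array([325., 148.,  28.,  32.]), 0.84)]
{'camera_matrix': array([[321.0205,   0.    , 258.0682],
       [  0.    , 321.0205, 187.4257],
       [  0.    ,   0.    ,   1.    ]]), 'hand_eye': array([[ 0.0007,  0.2907, -0.9568, -0.143 ],
       [ 0.0011,  0.9568,  0.2907,  0.0752],
       [ 1.    , -0.0012,  0.0004,  0.0003],
       [ 0.    ,  0.    ,  0.    ,  1.    ]])}
```

View pics/top0.png

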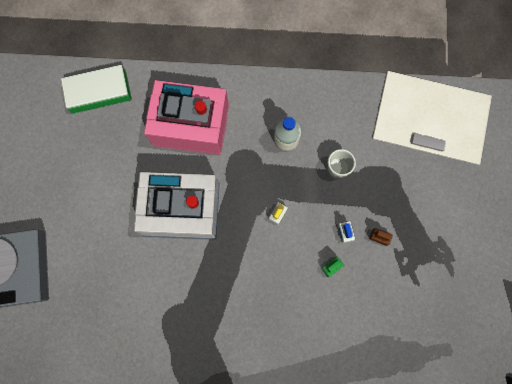

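View pics/side0.png

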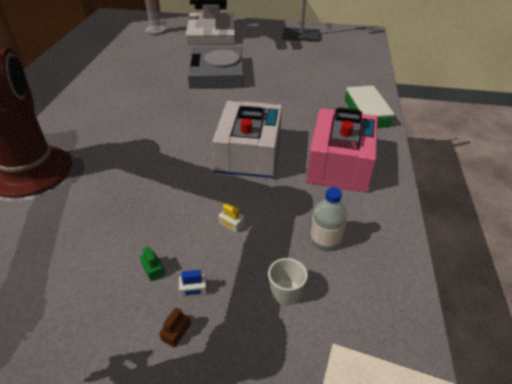

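Top view: white reader at (176,205), with pad at (192,201) and nest at (163,201). The blue cartridge is at (347,231). Possible confusions are the yellow (278,212), brown (381,237) and green (333,267) cartridges, the pink reader (188,118) and the blue bottle cap (289,124). I choose the blue rib on a white foot at (347,231) and the white reader at (176,205). I'll measure both and take a close crop.

```bash
python3 - <<'E'
from h import *
np.set_printoptions(precision=4,suppress=True)
crops=[]
for n,bx in (("top",(325,205,45,50)),("side",(165,255,55,55))):
    c=cal(n); im=cv2.imread(f"pics/{n}0.png"); hsv=cv2.cvtColor(im,cv2.COLOR_BGR2HSV)
    m=cv2.inRange(hsv,(105,150,60),(130,255,255))
    x,y,w,h=bx; mm=np.zeros_like(m); mm[y:y+h,x:x+w]=m[y:y+h,x:x+w]
    v,u=np.nonzero(mm); print(n,"blue",len(u),u.mean(),v.mean(),ray(c,u.mean(),v.mean(),.05))
    crops.append(cv2.resize(im[y:y+h,x:x+w],(400,400),interpolation=cv2.INTER_CUBIC))
    r=cv2.inRange(hsv,(0,170,100),(8,255,255))|cv2.inRange(hsv,(174,200,100),(180,255,255))
    b=(180,190,25,25) if n=="top" else (236,115,22,20)
    mm=np.zeros_like(m); mm[b[1]:b[1]+b[3],b[0]:b[0]+b[2]]=r[b[1]:b[1]+b[3],b[0]:b[0]+b[2]]
    v,u=np.nonzero(mm); print(n,"pad",len(u),u.mean(),v.mean(),ray(c,u.mean(),v.mean(),.132))
    x,y,w,h=(125,160,105,90) if n=="top" else (205,92,90,90)
    crops.append(cv2.resize(im[y:y+h,x:x+w],(400,400*h//w if 0 else 200),interpolation=cv2.INTER_CUBIC) if 0 else cv2.resize(im[y:y+h,x:x+w],(400,400),interpolation=cv2.INTER_CUBIC))
o=np.vstack([np.hstack(crops[:2]),np.hstack(crops[2:])]); cv2.imwrite("pics/crop1.png",cv2.resize(o,(600,600)))
E
```

```text
top blue 78 347.64102564102564 230.37179487179486 [ 0.4982 -0.2818  0.05  ]
top pad 115 191.7391304347826 201.3913043478261 [0.5358 0.108  0.132 ]
side blue 235 191.30212765957447 278.5063829787234 [ 0.5058 -0.2937  0.05  ]
side pad 83 244.81927710843374 123.74698795180723 [0.5388 0.0997 0.132 ]
```

View pics/crop1.png

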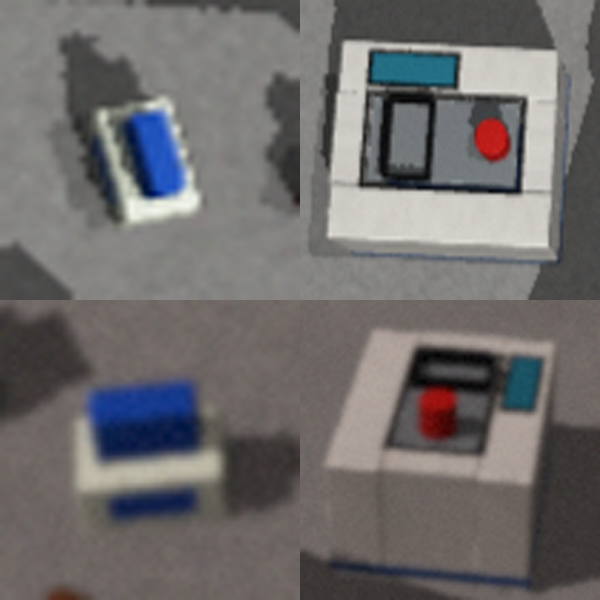

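The crop confirms the blue rib on a white foot and the white reader with its red pad. I'm moving above the cartridge, on the way to the reader, for a close wrist view.

```bash
python3 -m inch '[{"translation":[0,43,-24],"spin":0},{"translation":[0,43,-24],"spin":0},{"translation":[0,43,-24],"spin":0},{"translation":[0,43,-24],"spin":0},{"translation":[0,43,-24],"spin":0},{"translation":[0,43,-24],"spin":0},{"translation":[0,43,-24],"spin":0},{"translation":[0,43,-24],"spin":0}]' 255
python3 -m inch '[{"translation":[0,0,0],"spin":0},{"translation":[0,0,0],"spin":0}]'
python3 - <<'E'
from h import *
np.set_printoptions(precision=4,suppress=True)
s=manip.get_state(); print(s["clock"],s["tcp_pos"],s["eef_rot"],s["contact_force"])
c=cal("wrist"); im=manip.capture("wrist"); save("w1.png",im)
np.savez("w1.npz",K=c[0],p=c[1],R=c[2])
print(proj(c,[.5,-.284,.0]),proj(c,[.5,-.284,.054]))
E
```

```text
clock: 1.5
tcp_pos: [0.4721, -0.3295, 0.2294]
eef_rot: [[-0.003, 0.955, 0.298], [-0.01, 0.298, -0.955], [-1.0, -0.006, 0.008]]
contact_force: [0.7, -0.3, 0.4]
gripper_width: -0.001
clock: 1.7
tcp_pos: [0.4797, -0.3197, 0.2296]
eef_rot: [[0.002, 0.949, 0.315], [-0.005, 0.315, -0.949], [-1.0, 0.001, 0.005]]
contact_force: [-1.0, -0.3, -0.5]
gripper_width: 0.003
1.7 [ 0.4797 -0.3197  0.2296] [[ 0.0023  0.9491  0.315 ]
 [-0.0046  0.315  -0.9491]
 [-1.      0.0007  0.0051]] [-1.0446 -0.2925 -0.4732]
[233.0991 130.6231] [229.2761 137.2076]
```

View pics/w1.png

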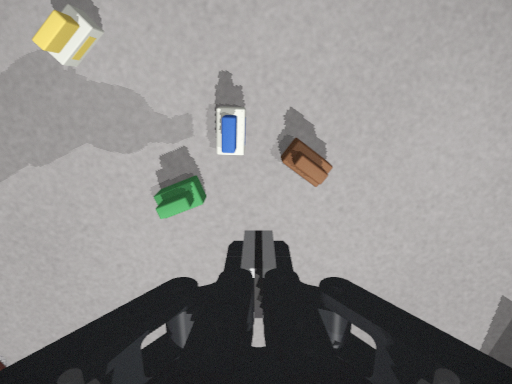

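Wrist view: blue cartridge at (230,131), nearly square to the tool. Green is at (180,198), brown at (306,162) and yellow at (68,36). I'll measure the cartridge's pose and the reader's coarse pose.

```bash
python3 - <<'E'
from h import *
np.set_printoptions(precision=4,suppress=True)
d=np.load("w1.npz"); c=(d["K"],d["p"],d["R"],0)
im=cv2.imread("pics/w1.png"); hsv=cv2.cvtColor(im,cv2.COLOR_BGR2HSV)
bl=cv2.inRange(hsv,(105,140,60),(130,255,255)); wh=cv2.inRange(im,(195,195,195),(255,255,255))
for nm,m,z in (("rib",bl,.054),("foot",bl|wh,.028)):
    mm=np.zeros_like(m); mm[100:160,210:252]=m[100:160,210:252]
    mm=cv2.morphologyEx(mm,cv2.MORPH_CLOSE,np.ones((3,3)))
    k=max(cv2.findContours(mm,0,2)[0],key=cv2.contourArea)
    b=cv2.boxPoints(cv2.minAreaRect(k)); P=np.array([ray(c,*q,z) for q in b])[:,:2]
    e=P[1]-P[0],P[2]-P[1]; L=max(e,key=np.linalg.norm)
    print(nm,b.round(1).tolist(),P.mean(0),[np.linalg.norm(x) for x in e],np.degrees(np.arctan2(L[1],L[0])))
t=cal("top")
L,R=ray(t,140.75,172,.105),ray(t,216,175.6,.105); print(L,R,np.linalg.norm(L-R),np.degrees(np.arctan2(*(L-R)[[1,0]]))-90)
E
```

```text
rib [[222.0, 115.0], [235.0, 115.0], [235.0, 151.0], [222.0, 151.0]] [ 0.5034 -0.2822] [np.float64(0.012608849961222773), np.float64(0.03529572302260275)] -162.7696084608786
foot [[217.0, 109.0], [244.0, 109.0], [244.0, 154.0], [217.0, 154.0]] [ 0.5016 -0.2827] [np.float64(0.0281769616026908), np.float64(0.047598373714517375)] -162.30409672298978
[0.6082 0.2461 0.105 ] [0.6095 0.0579 0.105 ] 0.18818764971811372 0.38287608157213526
```

```bash
python3 -m inch '[{"translation":[-10,0,0],"spin":6},{"translation":[-10,0,0],"spin":6},{"translation":[0,0,0],"spin":6},{"translation":[0,0,-48],"spin":0},{"translation":[0,0,-48],"spin":0},{"translation":[0,0,-48],"spin":0},{"translation":[0,0,-48],"spin":0},{"translation":[0,0,-48],"spin":0}]' 255 20
python3 -m inch '[{"translation":[0,0,-48],"spin":0},{"translation":[0,0,-48],"spin":0},{"translation":[0,0,-48],"spin":0},{"translation":[0,0,-48],"spin":0},{"translation":[0,0,-30],"spin":0},{"translation":[0,0,0],"spin":0},{"translation":[0,0,0],"spin":0},{"translation":[0,0,0],"spin":0}]'
python3 - <<'E'
from h import *
np.set_printoptions(precision=4,suppress=True)
s=manip.get_state(); print(s["clock"],s["tcp_pos"],s["eef_rot"],s["contact_force"])
c=cal("wrist"); im=manip.capture("wrist"); save("w2.png",im)
np.savez("w2.npz",K=c[0],p=c[1],R=c[2])
print("pad",proj(c,[.537,.105,.133]),"nest",proj(c,[.537,.178,.105]))
E
```

```text
clock: 2.55
tcp_pos: [0.4788, -0.0946, 0.2485]
eef_rot: [[0.004, 0.999, -0.05], [-0.014, -0.05, -0.999], [-1.0, 0.004, 0.014]]
contact_force: [0.5, 0.0, -0.2]
gripper_width: 0.001
clock: 3.35
tcp_pos: [0.4916, 0.1302, 0.2469]
eef_rot: [[0.008, 0.998, -0.063], [-0.014, -0.062, -0.998], [-1.0, 0.009, 0.013]]
contact_force: [-0.1, 0.6, -0.5]
gripper_width: 0.001
3.35 [0.4916 0.1302 0.2469] [[ 0.0085  0.998  -0.0626]
 [-0.0138 -0.0625 -0.998 ]
 [-0.9999  0.0093  0.0132]] [-0.0521  0.6426 -0.4673]
pad [284.6176 128.4961] nest [198.7952 130.3979]
```

View pics/w2.png

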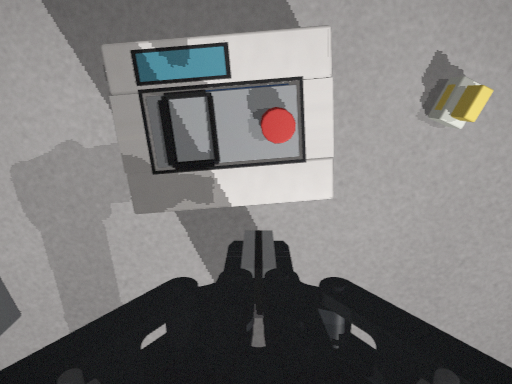

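The wrist view shows the pad top at (278,126) and the nest at about (190,130), with the opening's corners near (140,92), (304,78), (306,160) and (152,173). I'll turn these into positions.

```bash
python3 - <<'E'
from h import *
np.set_printoptions(precision=4,suppress=True)
d=np.load("w2.npz"); c=(d["K"],d["p"],d["R"],0)
im=cv2.imread("pics/w2.png"); hsv=cv2.cvtColor(im,cv2.COLOR_BGR2HSV)
r=cv2.inRange(hsv,(0,180,150),(8,255,255))|cv2.inRange(hsv,(174,180,150),(180,255,255))
v,u=np.nonzero(r); k=(v<150)&(u>250)&(u<310); print("pad",u[k].mean(),v[k].mean(),ray(c,u[k].mean(),v[k].mean(),.132),"diam",2*np.sqrt(k.sum()/np.pi))
P=np.array([ray(c,*q,.105) for q in ((141,92),(303,79),(305,161),(152,172))])[:,:2]
print("opening",P.mean(0),[np.linalg.norm(P[i]-P[i-1]) for i in range(4)])
for a,b in ((1,0),(2,3),(3,0),(2,1)): e=P[b]-P[a]; print(np.degrees(np.arctan2(e[1],e[0])))
# white top corners
Q=np.array([ray(c,*q,.105) for q in ((104,44),(330,28),(332,199),(134,213))])[:,:2]; print("top",Q,Q.mean(0))
N=np.array([ray(c,*q,.115) for q in ((161,96),(213,93),(218,164),(170,168))])[:,:2]; print("nest",N,N.mean(0))
dk=np.array([ray(c,*q,.105) for q in ((173,99),(208,96),(214,160),(176,163))])[:,:2]; print("floor",dk.mean(0))
E
```

```text
pad 266.25 116.75 [0.547 0.119 0.132] diam 2.256758334191025
opening [0.5381 0.1546] [np.float64(0.0698792365972599), np.float64(0.13778020302745436), np.float64(0.07067654827584108), np.float64(0.1395077110936825)]
90.85871807525828
90.5143824725269
-1.2116975863239412
0.21049761537927406
top [[0.6113 0.247 ]
 [0.6122 0.0627]
 [0.4656 0.0605]
 [0.4639 0.2477]] [0.5382 0.1545]
nest [[0.5678 0.204 ]
 [0.5676 0.1612]
 [0.508  0.1628]
 [0.5071 0.2051]] [0.5376 0.1833]
floor [0.5373 0.1832]
```

```bash
python3 - <<'E'
from h import *
d=np.load("w2.npz"); c=(d["K"],d["p"],d["R"],0); print(ray(c,278,126,.133))
E
python3 -m inch '[{"translation":[0,24,8],"spin":0},{"translation":[0,24,8],"spin":0},{"translation":[35,0,0],"spin":0},{"translation":[35,0,0],"spin":0},{"translation":[15,0,0],"spin":0},{"translation":[0,0,0],"spin":0},{"translation":[0,0,0],"spin":0}]'
```

```text
[0.53928525 0.11016501 0.133     ]
clock: 4.1
tcp_pos: [0.5442, 0.0918, 0.1624]
eef_rot: [[0.014, 0.996, -0.089], [-0.021, -0.089, -0.996], [-1.0, 0.016, 0.019]]
contact_force: [0.5, 0.4, -0.0]
gripper_width: -0.002
```

```bash
python3 -m inch '[{"translation":[0,-3,-9],"spin":-3},{"translation":[0,-3,-9],"spin":-2},{"translation":[0,0,0],"spin":0},{"translation":[0,0,0],"spin":0},{"translation":[5,0,0],"spin":0},{"translation":[5,0,0],"spin":0},{"translation":[0,0,0],"spin":0},{"translation":[0,0,0],"spin":0}]'
```

```text
clock: 4.9
tcp_pos: [0.5412, 0.1117, 0.1554]
eef_rot: [[0.022, 1.0, 0.005], [-0.019, 0.006, -1.0], [-1.0, 0.022, 0.019]]
contact_force: [0.2, -1.3, 0.2]
gripper_width: -0.002
```

```bash
python3 -m inch '[{"translation":[5,0,0],"spin":0},{"translation":[5,0,0],"spin":0},{"translation":[5,0,0],"spin":0},{"translation":[3,0,0],"spin":0},{"translation":[3,0,0],"spin":0},{"translation":[2,0,0],"spin":0}]'
python3 -m inch '[{"translation":[2,0,0],"spin":0},{"translation":[2,0,0],"spin":0},{"translation":[2,0,0],"spin":0}]'
```

```text
clock: 5.5
tcp_pos: [0.542, 0.1109, 0.1313]
eef_rot: [[0.022, 1.0, 0.005], [-0.019, 0.005, -1.0], [-1.0, 0.022, 0.019]]
contact_force: [-2.7, -1.1, 6.0]
gripper_width: 0.005
clock: 5.8
tcp_pos: [0.542, 0.1109, 0.1275]
eef_rot: [[0.022, 1.0, 0.005], [-0.019, 0.005, -1.0], [-1.0, 0.022, 0.019]]
contact_force: [-2.1, -0.7, 8.1]
gripper_width: 0.002
```

```bash
for i in 1; do python3 -m inch '[{"translation":[2,0,0],"spin":0},{"translation":[2,0,0],"spin":0}]' | grep -E "tcp|force"; done
python3 -m inch '[{"translation":[1.5,0,0],"spin":0},{"translation":[1.5,0,0],"spin":0}]' | grep -E "tcp|force"
```

```text
tcp_pos: [0.542, 0.1109, 0.1254]
contact_force: [-2.5, -0.9, 8.1]
tcp_pos: [0.542, 0.1108, 0.1243]
contact_force: [-2.5, -0.1, 7.2]
```

```bash
python3 -m inch '[{"translation":[2,0,0],"spin":0},{"translation":[2,0,0],"spin":0}]' | grep -E "tcp|force"; python3 -m inch '[{"translation":[2,0,0],"spin":0},{"translation":[2,0,0],"spin":0}]' | grep -E "tcp|force"
python3 -m inch '[{"translation":[2,0,0],"spin":0},{"translation":[2,0,0],"spin":0}]' | grep -E "tcp|force"
```

```text
tcp_pos: [0.542, 0.1109, 0.1225]
contact_force: [-2.4, -0.4, 9.1]
tcp_pos: [0.5421, 0.1108, 0.1219]
contact_force: [-5.3, -1.2, 15.2]
tcp_pos: [0.5421, 0.1108, 0.1219]
contact_force: [-3.5, -0.6, 12.8]
```

It hit a firm stop at z = 0.1219 with 13–15 N. I'm letting up along the pad to see whether it follows.

```bash
python3 -m inch '[{"translation":[-4,0,0],"spin":0},{"translation":[-4,0,0],"spin":0},{"translation":[-4,0,0],"spin":0},{"translation":[-4,0,0],"spin":0}]' | grep -E "tcp|force"; python3 -m inch '[{"translation":[-5,0,0],"spin":0},{"translation":[-5,0,0],"spin":0},{"translation":[0,0,0],"spin":0}]' | grep -E "tcp|force|clock"
```

```text
tcp_pos: [0.542, 0.1109, 0.1409]
contact_force: [-0.9, -0.2, 2.9]
clock: 7.5
tcp_pos: [0.5423, 0.1112, 0.1517]
contact_force: [0.4, -0.3, 3.2]
```

```bash
python3 -m inch '[{"translation":[-10,0,0],"spin":0},{"translation":[-30,0,0],"spin":0},{"translation":[-40,-25,0],"spin":0},{"translation":[-30,-25,0],"spin":0},{"translation":[0,0,0],"spin":0},{"translation":[0,0,0],"spin":0},{"translation":[0,0,0],"spin":0}]' | grep -E "tcp|force|clock"
python3 - <<'E'
from h import *
np.set_printoptions(precision=4,suppress=True)
s=manip.get_state(); print(s["clock"],s["tcp_pos"],s["eef_rot"],s["contact_force"])
c=cal("wrist"); im=manip.capture("wrist"); save("w3.png",im)
np.savez("w3.npz",K=c[0],p=c[1],R=c[2])
for z in (0,.022): print("pad",proj(c,[.539,.110,.133+z]),"nest",proj(c,[.5375,.183,.105+z]))
E
```

```text
clock: 8.2
tcp_pos: [0.4873, 0.1135, 0.2632]
contact_force: [0.3, 0.3, -0.1]
8.2 [0.4873 0.1135 0.2632] [[ 0.0249  0.9997  0.004 ]
 [-0.0189  0.0044 -0.9998]
 [-0.9995  0.0248  0.019 ]] [ 0.3277  0.2637 -0.141 ]
pad [259.701  123.1105] nest [179.9173 122.2209]
pad [260.3614 125.2074] nest [174.3679 124.0511]
```

View pics/w3.png

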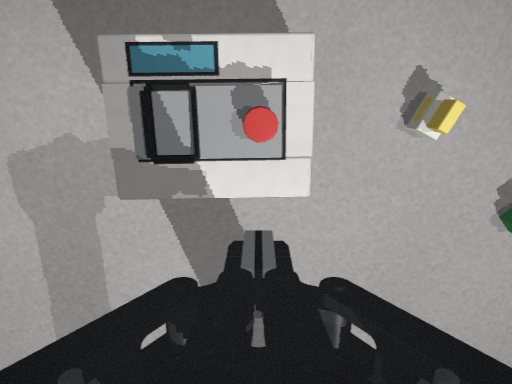

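The lift has risen: its deck sits above the rim, the pad is at (260,125) matching the raised prediction (260,125), and the nest is at about (172,123). Next I go to the cartridge.

```bash
python3 -m inch '[{"translation":[0,0,48],"spin":-4},{"translation":[0,0,48],"spin":-4},{"translation":[0,0,48],"spin":-4},{"translation":[0,0,48],"spin":-4},{"translation":[0,10,48],"spin":-2},{"translation":[0,10,48],"spin":0},{"translation":[0,10,48],"spin":0},{"translation":[0,10,40],"spin":0}]' 105 40
python3 -m inch '[{"translation":[40,0,0],"spin":0},{"translation":[40,0,0],"spin":0},{"translation":[0,0,0],"spin":0},{"translation":[0,0,0],"spin":0}]'
```

```text
clock: 9.05
tcp_pos: [0.6085, -0.2406, 0.2576]
eef_rot: [[0.004, 0.94, 0.34], [-0.012, 0.34, -0.94], [-1.0, 0.0, 0.013]]
contact_force: [0.9, 0.5, 0.6]
gripper_width: 0.587
clock: 9.45
tcp_pos: [0.6108, -0.254, 0.1686]
eef_rot: [[0.0, 0.945, 0.327], [-0.017, 0.327, -0.945], [-1.0, -0.005, 0.016]]
contact_force: [0.3, -0.8, 0.7]
gripper_width: 0.589
```

```bash
cat >> h.py <<'E'
def delta(target,yaw):
    s=manip.get_state(); R=np.array(s["eef_rot"]); d=R.T@(np.array(target)-s["tcp_pos"])*1000
    print("clock",round(s["clock"],2),"tcp",np.round(s["tcp_pos"],4),"yaw",round(np.degrees(np.arctan2(R[1,1],R[0,1])),1),"F",np.round(s["contact_force"],1),"w",round(s["gripper_width"],3))
    print("tool delta mm",np.round(d,1),"spin",round(np.degrees(np.arctan2(R[1,1],R[0,1]))-yaw,1))
E
python3 -m inch '[{"translation":[0,-43,-3],"spin":0},{"translation":[0,-43,-3],"spin":0},{"translation":[0,-43,-3],"spin":0},{"translation":[0,-40,-2],"spin":0},{"translation":[0,0,0],"spin":1},{"translation":[0,0,0],"spin":0},{"translation":[0,0,0],"spin":0}]' >/dev/null
python3 - <<'E'
from h import *
np.set_printoptions(precision=4,suppress=True)
c=cal("wrist"); im=manip.capture("wrist"); save("w4.png",im)
np.savez("w4.npz",K=c[0],p=c[1],R=c[2])
print(proj(c,[.503,-.282,.054]))
im=im[:,:,::-1].copy(); hsv=cv2.cvtColor(im,cv2.COLOR_BGR2HSV)
bl=cv2.inRange(hsv,(105,140,60),(130,255,255)); wh=cv2.inRange(im,(195,195,195),(255,255,255))
for nm,m,z in (("rib",bl,.054),("foot",bl|wh,.028)):
    m=cv2.morphologyEx(m,cv2.MORPH_CLOSE,np.ones((3,3))); m[230:]=0
    k=max(cv2.findContours(m,0,2)[0],key=cv2.contourArea)
    b=cv2.boxPoints(cv2.minAreaRect(k)); P=np.array([ray(c,*q,z) for q in b])[:,:2]
    e=P[1]-P[0],P[2]-P[1]; L=max(e,key=np.linalg.norm)
    print(nm,b.round(1).tolist(),P.mean(0),[np.linalg.norm(x) for x in e],np.degrees(np.arctan2(L[1],L[0]))%180)
delta([.503,-.282,.08],17.5)
E
```

```text
[253.9015 116.3864]
rib [[244.6999969482422, 138.60000610351562], [246.5, 95.4000015258789], [262.20001220703125, 96.0999984741211], [260.29998779296875, 139.1999969482422]] [ 0.5019 -0.282 ] [np.float64(0.034530784523522276), np.float64(0.012539421948477068)] 15.378141848798395
foot [[236.8000030517578, 142.89999389648438], [238.0, 87.9000015258789], [271.1000061035156, 88.69999694824219], [269.8999938964844, 143.60000610351562]] [ 0.5014 -0.283 ] [np.float64(0.04809715094017418), np.float64(0.028944348677244273)] 16.206199986721007
clock 10.2 tcp [ 0.4511 -0.2992  0.1782] yaw 18.5 F [-0.6  0.4 -0.2] w 0.589
tool delta mm [98.7 53.8 -2.5] spin 1.0
```

View pics/w4.png

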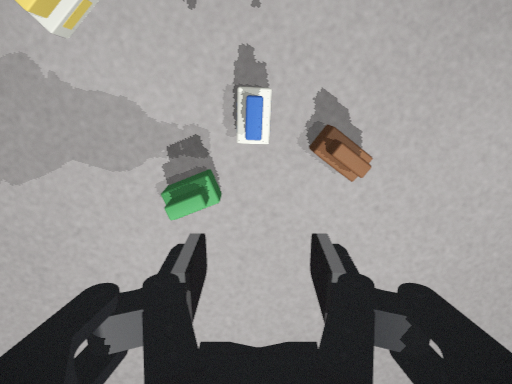

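Wrist view: blue cartridge centred at (254,115). Green at (190,195) and brown at (341,153) are clear of the fingers. Closing in.

```bash
python3 -m inch '[{"translation":[0,27,-1],"spin":2},{"translation":[0,26,-1],"spin":0},{"translation":[30,0,0],"spin":0},{"translation":[30,0,0],"spin":0},{"translation":[30,0,0],"spin":0},{"translation":[0,0,0],"spin":0},{"translation":[0,0,0],"spin":0}]' >/dev/null
python3 -c "
from h import *
delta([.502,-.2825,.031],16)"
```

```text
clock 10.9 tcp [ 0.5196 -0.2772  0.0899] yaw 17.4 F [1.  1.1 0.5] w 0.589
tool delta mm [ 58.4 -19.9  -2.2] spin 1.4
```

```bash
python3 -m inch '[{"translation":[0,-15,-1],"spin":1},{"translation":[0,0,0],"spin":0},{"translation":[10,-2,0],"spin":0},{"translation":[10,0,0],"spin":0},{"translation":[0,0,0],"spin":0},{"translation":[0,0,0],"spin":0}]' >/dev/null
python3 -c "
from h import *
delta([.502,-.2825,.031],16)"
```

```text
clock 11.5 tcp [ 0.5053 -0.2838  0.0731] yaw 16.3 F [-0.4 -0.3  0.1] w 0.591
tool delta mm [41.9 -4.2 -3.8] spin 0.3
```

```bash
python3 -m inch '[{"translation":[8,-3,-2.5],"spin":0},{"translation":[8,0,0],"spin":0},{"translation":[8,0,0],"spin":0},{"translation":[6,0,0],"spin":0},{"translation":[0,0,0],"spin":0},{"translation":[0,0,0],"spin":0}]' >/dev/null
python3 -c "
from h import *
delta([.502,-.2825,.031],16)"
```

```text
clock 12.1 tcp [ 0.503  -0.2826  0.0395] yaw 16.4 F [ 0.3 -1.1  0.2] w 0.586
tool delta mm [ 8.4 -1.2 -0.7] spin 0.4
```

```bash
python3 -m inch '[{"translation":[4,0,0],"spin":0},{"translation":[2.5,0,0],"spin":0},{"translation":[0,0,0],"spin":0}]' | grep tcp
python3 -m inch '[{"translation":[0,0,0],"spin":0},{"translation":[0,0,0],"spin":0},{"translation":[0,0,0],"spin":0},{"translation":[0,0,0],"spin":0},{"translation":[0,0,0],"spin":0},{"translation":[0,0,0],"spin":0}]' 255 40
python3 -m inch '[{"translation":[-10,0,0],"spin":0},{"translation":[-15,0,0],"spin":0},{"translation":[0,0,0],"spin":0}]'
python3 - <<'E'
from h import *
delta([.5385,.183,.26],.4)
im=manip.capture("wrist"); save("w5.png",im)
E
```

```text
tcp_pos: [0.5037, -0.283, 0.0329]
clock: 13.0
tcp_pos: [0.5039, -0.283, 0.0335]
eef_rot: [[0.043, 0.959, 0.28], [-0.028, 0.282, -0.959], [-0.999, 0.034, 0.039]]
contact_force: [-0.3, -0.6, -0.1]
gripper_width: 0.152
clock: 13.3
tcp_pos: [0.5024, -0.2821, 0.0595]
eef_rot: [[0.042, 0.959, 0.28], [-0.028, 0.282, -0.959], [-0.999, 0.033, 0.038]]
contact_force: [0.7, -0.6, -0.2]
gripper_width: 0.152
clock 13.3 tcp [ 0.5024 -0.2821  0.0595] yaw 16.4 F [ 0.7 -0.6 -0.2] w 0.152
tool delta mm [-211.7  172.2 -428.3] spin 16.0
```

View pics/w5.png

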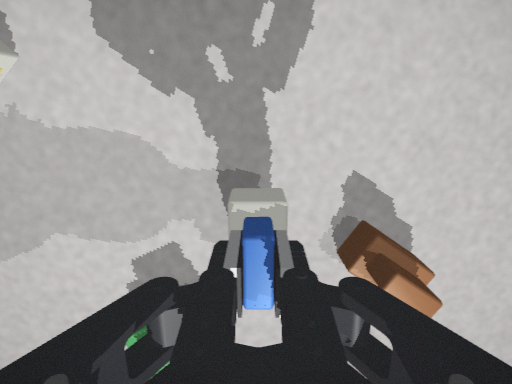

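The cartridge is held across its rib and has lifted clear of the bench. Carrying it to above the nest.

```bash
python3 -m inch '[{"translation":[-50,0,0],"spin":0},{"translation":[-50,0,0],"spin":4},{"translation":[-50,0,0],"spin":6},{"translation":[-45,0,0],"spin":5},{"translation":[0,0,-40],"spin":0},{"translation":[0,0,-48],"spin":0},{"translation":[0,0,-48],"spin":0},{"translation":[0,0,-48],"spin":0}]' >/dev/null
python3 -m inch '[{"translation":[0,5,-48],"spin":0},{"translation":[0,5,-48],"spin":0},{"translation":[0,5,-48],"spin":0},{"translation":[0,5,-48],"spin":0},{"translation":[0,5,-40],"spin":0},{"translation":[0,0,-20],"spin":0},{"translation":[0,0,0],"spin":0}]'
python3 - <<'E'
from h import *
delta([.5395,.183,.24],.4)
E
```

```text
clock: 14.85
tcp_pos: [0.5125, 0.1742, 0.2402]
eef_rot: [[0.028, 1.0, 0.006], [-0.023, 0.006, -1.0], [-0.999, 0.028, 0.024]]
contact_force: [-0.7, -0.2, -1.4]
gripper_width: 0.152
clock 14.85 tcp [0.5125 0.1742 0.2402] yaw 0.4 F [-0.7 -0.2 -1.4] w 0.152
tool delta mm [ 0.7 27.1 -8.7] spin -0.0
```

```bash
python3 -m inch '[{"translation":[0,12,-5],"spin":0},{"translation":[0,12,-3],"spin":0},{"translation":[15,0,0],"spin":0},{"translation":[15,0,0],"spin":0},{"translation":[10,0,0],"spin":0},{"translation":[0,0,0],"spin":0},{"translation":[0,0,0],"spin":0}]' >/dev/null
python3 - <<'E'
from h import *
delta([.540,.183,.185],.4)
E
```

```text
clock 15.55 tcp [0.5373 0.1718 0.197 ] yaw -0.1 F [-0.   0.3 -1.2] w 0.148
tool delta mm [ 11.7   2.5 -11.6] spin -0.5
```

```bash
python3 -m inch '[{"translation":[2,1.5,-9],"spin":0},{"translation":[2,0,0],"spin":0},{"translation":[0,0,0],"spin":0}]' >/dev/null
python3 - <<'E'
from h import *
np.set_printoptions(precision=4,suppress=True)
delta([.540,.183,.185],.4)
print(manip.get_state()["eef_rot"])
a=manip.capture("wrist"); b=manip.capture("side")[70:190,190:300]
save("s6.png",np.hstack([a[90:384,100:400],cv2.resize(b,(270,294),interpolation=cv2.INTER_CUBIC)]))
c=cal("wrist"); print("nest floor px",proj(c,[.5385,.183,.127])-[100,90],proj(c,[.5385,.169,.14])-[100,90],proj(c,[.5655,.183,.140])-[100,90])
E
```

```text
clock 15.85 tcp [0.5398 0.1812 0.194 ] yaw -0.1 F [-0.5 -0.2 -1.1] w 0.15
tool delta mm [ 8.9 -0.  -2. ] spin -0.5
[[ 0.0256  0.9997 -0.003 ]
 [-0.0312 -0.0022 -0.9995]
 [-0.9992  0.0257  0.0311]]
nest floor px [153.3117 117.3066] [174.8609 123.4857] [153.3886  83.7014]
```

View pics/s6.png

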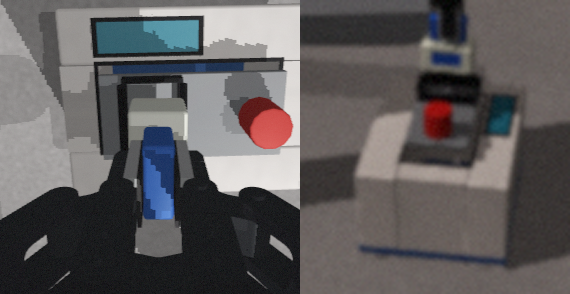

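The cartridge sits over the nest, about 2 mm short in y, and the nest's far wall centre at about u=153 matches the projection. I'm correcting and lowering.

```bash
python3 -m inch '[{"translation":[4,0,-2],"spin":0},{"translation":[4,0,0],"spin":0},{"translation":[4,0,0],"spin":0},{"translation":[2,0,0],"spin":0}]' >/dev/null
python3 - <<'E'
from h import *
delta([.540,.183,.158],.4)
E
```

```text
clock 16.35 tcp [0.5404 0.1835 0.1796] yaw -0.1 F [-0.5 -0.4 -1.6] w 0.154
tool delta mm [21.6 -0.9 -0.1] spin -0.5
```

```bash
python3 -m inch '[{"translation":[3,0,0],"spin":-0.5},{"translation":[3,0,0],"spin":0},{"translation":[3,0,0],"spin":0}]' | grep -E "tcp|for"
python3 -m inch '[{"translation":[3,0,0],"spin":0},{"translation":[2,0,0],"spin":0},{"translation":[2,0,0],"spin":0}]' | grep -E "tcp|for"
python3 -c "
from h import *
delta([.540,.183,.158],.4)"
```

```text
tcp_pos: [0.5406, 0.183, 0.1696]
contact_force: [0.2, 0.5, -0.4]
tcp_pos: [0.5408, 0.1826, 0.1618]
contact_force: [0.7, 0.1, -0.9]
clock 16.95 tcp [0.5408 0.1826 0.1618] yaw 0.4 F [ 0.7  0.1 -0.9] w 0.157
tool delta mm [ 3.8 -0.9 -0.5] spin 0.0
```

```bash
python3 -m inch '[{"translation":[1.5,0,0],"spin":0},{"translation":[1.5,0,0],"spin":0}]' | grep -E "tcp|for"
python3 -m inch '[{"translation":[1.5,0,0],"spin":0},{"translation":[1,0,0],"spin":0}]' | grep -E "tcp|for"
```

```text
tcp_pos: [0.5409, 0.1825, 0.159]
contact_force: [-1.1, -0.6, 3.3]
tcp_pos: [0.5408, 0.1825, 0.1571]
contact_force: [-1.6, 0.1, 1.8]
```

Contact at about 3 N, with the foot at floor height. Letting go and backing off upward.

```bash
python3 -m inch '[{"translation":[-1,0,0],"spin":0},{"translation":[0,0,0],"spin":0},{"translation":[0,0,0],"spin":0},{"translation":[0,0,0],"spin":0}]' 130 | grep -E "tcp|for|wid"
python3 -m inch '[{"translation":[-15,0,0],"spin":0},{"translation":[-30,0,0],"spin":0},{"translation":[-40,-25,0],"spin":0},{"translation":[-20,-30,0],"spin":0},{"translation":[0,0,0],"spin":0},{"translation":[0,0,0],"spin":0}]' | grep -E "tcp|for|wid"
python3 - <<'E'
from h import *
np.set_printoptions(precision=4,suppress=True)
c=cal("wrist"); a=manip.capture("wrist"); b=manip.capture("side")[70:190,190:300]
np.savez("w7.npz",K=c[0],p=c[1],R=c[2]); save("w7full.png",a)
save("w7.png",np.hstack([a[60:354,100:400],cv2.resize(b,(270,294),interpolation=cv2.INTER_CUBIC)]))
print("rib top exp",proj(c,[.5385,.183,.181])-[100,60],"pad",proj(c,[.539,.11,.155])-[100,60])
delta([.541,.110,.175],0.4)
E
```

```text
tcp_pos: [0.5417, 0.1828, 0.1581]
contact_force: [0.8, 0.2, 0.1]
gripper_width: 0.487
tcp_pos: [0.4828, 0.1855, 0.264]
contact_force: [0.4, 0.2, -0.5]
gripper_width: 0.489
rib top exp [158.7787  62.6453] pad [250.9724  60.1428]
clock 18.45 tcp [0.4828 0.1854 0.2632] yaw 0.4 F [ 0.5  0.8 -0.2] w 0.491
tool delta mm [92.  55.4 73. ] spin -0.0
```

View pics/w7.png

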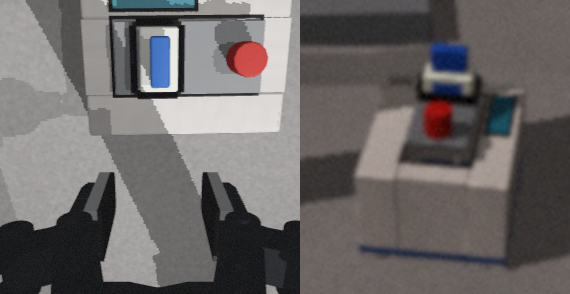

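The cartridge stands in the nest, with the rib top at (160,61), about 1 px from expected, and it looks level in the side view. A quick numeric check while I move above the pad with closed fingers.

```bash
python3 - <<'E'
from h import *
np.set_printoptions(precision=4,suppress=True)
d=np.load("w7.npz"); c=(d["K"],d["p"],d["R"],0)
im=cv2.imread("pics/w7full.png"); hsv=cv2.cvtColor(im,cv2.COLOR_BGR2HSV)
bl=cv2.inRange(hsv,(105,120,60),(130,255,255)); wh=cv2.inRange(hsv,(0,0,120),(179,40,255))
for nm,m,z in (("rib",bl,.181),("foot",bl|wh,.155)):
    mm=np.zeros_like(m); mm[85:154,234:283]=m[85:154,234:283]
    k=max(cv2.findContours(mm,0,2)[0],key=cv2.contourArea)
    b=cv2.boxPoints(cv2.minAreaRect(k)); P=np.array([ray(c,*q,z) for q in b])[:,:2]
    print(nm,b.round(0).tolist(),P.mean(0),np.linalg.norm(P[1]-P[0]),np.linalg.norm(P[2]-P[1]))
E
python3 -m inch '[{"translation":[0,0,36],"spin":0},{"translation":[0,0,36],"spin":0},{"translation":[0,26,0],"spin":0},{"translation":[0,26,0],"spin":0},{"translation":[0,0,0],"spin":0},{"translation":[20,0,0],"spin":0},{"translation":[20,0,0],"spin":0},{"translation":[0,0,0],"spin":0}]' 255 >/dev/null
python3 -c "
from h import *
delta([.541,.110,.165],.4)"
```

```text
rib [[250.0, 96.0], [269.0, 96.0], [269.0, 147.0], [250.0, 147.0]] [0.5389 0.1825] 0.012989778272577569 0.034958631949061625
foot [[239.0, 87.0], [278.0, 87.0], [278.0, 151.0], [239.0, 151.0]] [0.5389 0.1824] 0.029489432964327683 0.04873341420734546
clock 19.25 tcp [0.5384 0.1065 0.2156] yaw 0.1 F [-0.4  0.7 -0. ] w -0.0
tool delta mm [50.5  2.1 -5.4] spin -0.3
```

Rib and foot centres agree: (0.5389, 0.1825) against (0.5389, 0.1824), with the right sizes at seated height. So the cartridge is upright and home. Now the press.

```bash
python3 -m inch '[{"translation":[10,1,-4],"spin":0},{"translation":[10,0,0],"spin":0},{"translation":[10,0,0],"spin":0},{"translation":[8,0,0],"spin":0},{"translation":[4,0,0],"spin":0},{"translation":[0,0,0],"spin":0}]' | grep -E "tcp|for"
python3 -c "
from h import *
delta([.541,.110,.155],.4)"
```

```text
tcp_pos: [0.5401, 0.1099, 0.1705]
contact_force: [0.2, -0.5, 0.2]
clock 19.85 tcp [0.5401 0.1099 0.1705] yaw 0.2 F [ 0.2 -0.5  0.2] w 0.004
tool delta mm [15.5  0.7 -0.6] spin -0.2
```

```bash
python3 -m inch '[{"translation":[4,0,0],"spin":0},{"translation":[4,0,0],"spin":0},{"translation":[3,0,0],"spin":0},{"translation":[3,0,0],"spin":0},{"translation":[2.5,0,0],"spin":0},{"translation":[2.5,0,0],"spin":0},{"translation":[2.5,0,0],"spin":0},{"translation":[2.5,0,0],"spin":0}]' | grep -E "tcp|for"
python3 -m inch '[{"translation":[3,0,0],"spin":0},{"translation":[3,0,0],"spin":0},{"translation":[3,0,0],"spin":0},{"translation":[3,0,0],"spin":0},{"translation":[2.5,0,0],"spin":0},{"translation":[2.5,0,0],"spin":0}]' | grep -E "tcp|for"
```

```text
tcp_pos: [0.5414, 0.1095, 0.1472]
contact_force: [-0.4, -0.1, 2.9]
tcp_pos: [0.5414, 0.1095, 0.1304]
contact_force: [-1.0, 0.5, 5.8]
```

```bash
python3 -m inch '[{"translation":[2,0,0],"spin":0},{"translation":[2,0,0],"spin":0},{"translation":[2,0,0],"spin":0}]' | grep -E "tcp|for"
python3 -m inch '[{"translation":[2,0,0],"spin":0},{"translation":[2,0,0],"spin":0}]' | grep -E "tcp|for"
```

```text
tcp_pos: [0.5415, 0.1095, 0.1248]
contact_force: [-1.3, -0.2, 7.3]
tcp_pos: [0.5416, 0.1095, 0.1235]
contact_force: [-5.6, -0.4, 19.9]
```

```bash
python3 -m inch '[{"translation":[2,0,0],"spin":0},{"translation":[2,0,0],"spin":0}]' | grep -E "tcp|for"
python3 -m inch '[{"translation":[2,0,0],"spin":0},{"translation":[2,0,0],"spin":0}]' | grep -E "tcp|for"
```

```text
tcp_pos: [0.5416, 0.1095, 0.1236]
contact_force: [-5.1, -0.8, 16.9]
tcp_pos: [0.5416, 0.1095, 0.1236]
contact_force: [-5.4, -0.4, 15.4]
```

```bash
python3 -m inch '[{"translation":[-3,0,0],"spin":0},{"translation":[-3,0,0],"spin":0},{"translation":[-3,0,0],"spin":0}]' | grep -E "tcp|for"
python3 -m inch '[{"translation":[-3,0,0],"spin":0},{"translation":[-4,0,0],"spin":0},{"translation":[-4,0,0],"spin":0}]' | grep -E "tcp|for"
python3 -m inch '[{"translation":[-30,0,0],"spin":0},{"translation":[-30,0,0],"spin":0},{"translation":[-30,-30,0],"spin":0},{"translation":[-10,-30,0],"spin":0},{"translation":[0,0,0],"spin":0},{"translation":[0,0,0],"spin":0},{"translation":[0,0,0],"spin":0}]' | grep -E "tcp|for"
python3 - <<'E'
from h import *
np.set_printoptions(precision=4,suppress=True)
c=cal("wrist"); a=manip.capture("wrist"); b=manip.capture("side")[70:190,190:300]
np.savez("w8.npz",K=c[0],p=c[1],R=c[2]); save("w8full.png",a)
save("w8.png",np.hstack([a[30:324,60:360],cv2.resize(b,(270,294),interpolation=cv2.INTER_CUBIC)]))
o=[60,30]
for z in (0,-.021): print(z,"rib top",proj(c,[.5389,.1825,.181+z])-o,"pad",proj(c,[.539,.11,.155+z])-o)
print(manip.get_state()["clock"])
E
```

```text
tcp_pos: [0.5414, 0.1095, 0.1334]
contact_force: [-0.9, -0.9, 2.5]
tcp_pos: [0.5413, 0.1096, 0.1435]
contact_force: [0.1, 0.0, -0.8]
tcp_pos: [0.4791, 0.113, 0.2454]
contact_force: [0.4, 0.2, -0.6]
0 rib top [84.5404 87.1452] pad [198.2967  84.7795]
-0.021 rib top [93.8489 85.2457] pad [197.3807  83.2795]
23.55
```

View pics/w8.png

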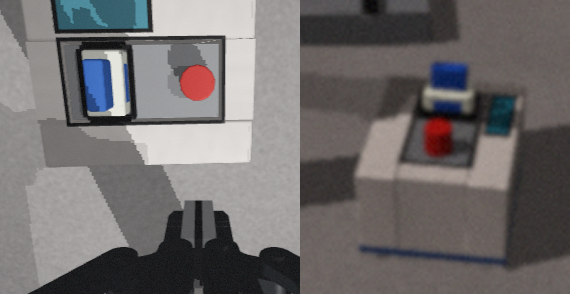

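The side view and the wrist view both show the deck flush with the rim. The pad is at (197,83), matching the locked prediction (197,83), and the cartridge stands upright in the nest. The tool is clear with no contact, so I'm handing in.

```bash
python3 -c "
from cell import manip
print(manip.finish_job())"
```

```text
the job is handed in; nothing more can be done
None
```

I pressed the lift until it rose, stood the blue cartridge in its nest, pressed the lift down again until it locked, and handed the job in at about 23.6 s. No verdict was reported, so success rests on my own checks.

- **Release:** the first press met a firm stop at about 15 N. The pad then followed the fingers up, and a wrist picture showed the lift at its raised height.
- **Cartridge in the nest:** after letting go, the rib and foot centres agreed to 0.1 mm, about 0.6 mm from my nest estimate, so it stood upright. I did not measure its seating depth directly. It rests on the apparent sizes fitting the seated height and on touching the floor at the expected height.
- **Locking:** the highest reading was 19.9 N vertically, about 20.7 N with the sideways part, which is above the 11 to 16 N that was enough but under the 25 N limit. Forces were read only at the end of each call, so a brief higher peak can't be ruled out.
- **Last check:** the tool felt no force once it was 10 mm above the locked pad height. The deck looked flush with the box in both views, the pad was where the locked height predicts, and the cartridge was upright.

No check failed or disagreed. The tool drifted up to about 3° off vertical during the run, with no visible effect. I did not re-measure the yellow cartridge, the bottle or the cup at the end; the arm never worked close to them.

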